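# Nest the keystone carry-tray in its outer tray

## Task

One of the three empty orange carry-trays on the joiner's bench has the same outline as the blue outer tray: the keystone-shaped one, with a wide and a narrow end. Lift it by its black handle, turn it until its wide end lies over the blue tray's wide end, and lower it in, without dropping it, until it sits flat on the blue tray's floor. Let go of it and leave the other two orange trays where they stand.

Things in the scene. Friction and masses are not known exactly. Their poses are not given: they have to be found in the camera images.
- keystone_tray: Loose orange tray to nest, ~0.2 kg. Trapezoid outline: foot 100 mm long along x, 96 wide at the wide end (x=-44), 48 at the narrow end (x=+56); 3 mm walls flare 7 mm outward to the rim, 40 mm up. Upright black grip above the origin: 60 long (x), 16 thick (y), 55-85 mm above the underside; pinch across y from above. Stands on the bench, z=0. Origin: on the underside under the grip, z up.
- outer_tray: Blue open tray, no handle, fixed on the bench. Same trapezoid, wide end at -x, narrow at +x, but larger than the orange keystone's foot all round: by 5 mm at its floor (4 mm above its underside), by 14 mm inside the rim (36 mm up). Reaches 90 mm from its origin (underside). Nested: x axes point the same way, origins in line within ~5 mm play, the orange one 4 mm higher.
- halfmoon_tray: Bystander, does not fit: loose orange tray of half-moon outline (foot 112 mm along y, 56 mm along x, flat side at -x), flared wall 40 mm high, like black handle but along y, its top 85 mm above the bench. Leave it where it is. Origin on the underside, under the grip.
- oblong_tray: Bystander, does not fit: loose orange tray of oblong outline (foot 96 mm along x, 68 mm along y), flared wall 40 mm high, like black handle along x, its top 85 mm above the bench. Leave it where it is. Origin on the underside, under the grip.

How it is judged:
At the end, for the whole second after the job is handed in: The keystone tray lies at rest in the blue outer tray, flat on its floor: origins within 12 mm of each other horizontally, its underside less than 8 mm above the outer tray's underside, long axes within 0.2 rad, tilted by less than 0.09 rad, and let go (horizontal distance between keystone_tray and outer_tray below 0.012 m and z of keystone_tray in the frame of outer_tray below 0.008 m and angle between the x axis of keystone_tray and the x axis of outer_tray, either way round below 0.2 rad and angle between keystone_tray's own z axis and vertical below 0.09 rad and linear speed of keystone_tray below 0.02 m/s); the robot touches nothing.
It fails at once if the keystone tray is dropped or thrown (faster than 0.75 m/s with no finger on it, a free fall of about 30 mm) (contact force between the fingers and keystone_tray below 0.01 N and linear speed of keystone_tray above 0.75 m/s).
It fails at once if the half-moon tray is moved by more than 40 mm (distance of halfmoon_tray from where it was at the start of the episode above 0.04 m).
It fails at once if the oblong tray is moved by more than 40 mm (distance of oblong_tray from where it was at the start of the episode above 0.04 m).
It also fails if it takes over 38 s, if anything falls off the work surface, if the arm or the gripper's body presses on something with over 40 N, if the wrist force passes 120 N, or if a joint passes its speed limit or range.

## Robot

A 6-joint arm with a two-finger parallel gripper is mounted at the origin on the work surface. World frame = base frame: x ahead of the robot, y to its left, z up, the work surface at z = 0. Lengths are in m, angles in rad, forces in N, time in s.
With the tool pointing down it reaches from about 0.325 to 0.9 m from the base axis. Payload 3.5 kg.
Tool frame: the origin (TCP) lies midway between the tips of the shut fingers; the grasp point (between the pads) lies 19 mm behind it (bot.grip_depth is the distance from the TCP to the grasp point, in m); z points along the fingers, x is the direction in which the jaws open and shut, and the axes are right-handed (so a half turn about z gives the same grasp; the last joint's range is limited). The gripper opens to 85 mm and grips with 20 to 120 N. Pads are 22 mm wide; open, the fingers measure 114 mm over their backs; the gripper's body (76 mm by 85 mm) begins 54 mm behind the grasp point. The pads swing forward as they close: fully open they stand 13 mm farther back than shut.
Start: joints at [-1.45, 0.276, -0.026, 1.268, 0, 1.467], TCP at [0.139, -0.609, 0.231] pointing down, gripper open.
Joint ranges: [-3.12, 3.12], [-0.85, 1.88], [-1.08, 1.24], [-1.95, 2.15], [-1.57, 1.53], [-3.14, 3.14]. Speed limits (rad/s): [2.57, 2.57, 3.14, 3.14, 3.14, 3.14].

## Interface

Orientations are given as a unit quaternion [w, x, y, z].
In Python, from station import bot gives the robot as it stands.
- The arm moves only by the tool drive_tool, never from a script. Its argument "series" is a list of rows, each a list of 7 numbers: the opening, from 0 (shut) to 1 (fully open), then the shift along the tool's x, y, z in m, then the turn, a rotation vector about the tool's x, y, z in degrees. A call has 1 to 12 rows; each row shifts and turns the commanded pose from where the row before left it, along the tool's axes as they then stand; what a row does not reach is not made up. A row lasts 1/8 s, in which the tool goes at most 62.5 mm and 10.7 degrees, less where a joint would pass 70% of its speed; a pose out of reach is approached as far as the arm can. A call with a gripper value outside its range is refused whole. The fingers move at their own pace and stop on an object; the grip force is fixed at half the most. Time passes only in rows, so rows that do not move let the fingers close. It gives the time, the measured TCP pose, the force and the opening at its end, in the units of the state.
- bot.read_state(): the state, without advancing time (a new reading comes with each control period).
- bot.snapshot(name): name is "scene" or "top" or "wrist"; returns (picture, depth): 420x560x3 uint8, red, green, blue; 420x560 float32, m along the optical axis (not along the pixel's ray), 0 where there is no reading.
- bot.get_calibration(name): a dict with "K" (3x3 intrinsics, pixels), "k1" (the pictures are not rectified: a ray, as slopes to the right and down, at radius r is drawn at 1 + k1 r^2 times it, then the intrinsics apply), "xyz" and "attitude" of the camera in the world. Camera axes: x right, y down, z forward; pixel columns grow to the right and rows downward; lengths in m; the calibration is good to about 2 mm. A picture is of the moment at which its call begins: read the wrist's pose just before it. get_calibration takes no time and is no camera call; for the wrist camera it gives the pose at the moment of the call.
- bot.close_job(): hands the job in, once; it reports no verdict.
The state is a dict: "time_s": time; "joint_pos": joint angles; "qvel": joint speeds; "joint_torque": joint torques, N m; "tcp_pos": TCP position; "eef_rot": TCP orientation; "ft_force": force on the tool from outside, world axes, zero at the start; "ft_torque": the same for the moment, N m; "grip_width": opening from 0.0 (shut) to 1.0 (fully open).
Only numpy, scipy, OpenCV 4.12 (cv2) and the standard library are available. Lean on these libraries where they do the work, as an engineer would, in place of code of your own. Each camera call takes 0.05 s, during which the arm holds its last target. There are 200 camera calls.

## Working session

There is one attempt and no reset: what is moved stays moved. The work goes in short steps, Python scripts to look and compute and a tool call to move; the robot and the scene stay as the last step left them, time stands still between calls to the robot, and variables do not carry over. Pictures are saved under pics/ and viewed, about 8 in all and at most 12, crops included, and the job is handed in when it is done.

Besides the shell and the picture viewer there is one more tool, called after "Emit:" in YAML: its name, and indented under it one key for each argument. drive_tool: Moves the arm, as the interface text tells. Its arguments: {"type":"object","properties":{"series":{"type":"array"}},"required":["series"]}

```bash
mkdir -p pics
cat > h.py <<'E'
import numpy as np, cv2
from scipy.spatial.transform import Rotation as R
from station import bot
def rot(q): 
    q=np.array(q,float)
    return q if q.shape==(3,3) else R.from_quat(q[[1,2,3,0]]).as_matrix()
def cloud(name):
    c=bot.get_calibration(name); im,d=bot.snapshot(name)
    K=np.array(c["K"],float); h,w=d.shape
    v,u=np.mgrid[:h,:w].astype(np.float64)
    n=cv2.undistortPoints(np.stack([u,v],-1).reshape(-1,1,2),K,np.array([c["k1"],0,0,0.])).reshape(h,w,2)
    P=np.dstack([n*d[...,None],d])@rot(c["attitude"]).T+np.array(c["xyz"])
    P[d==0]=np.nan
    return im,P
E
python3 - <<'E'
from h import *
s=bot.read_state(); print({k:np.round(s[k],3) for k in s}); print(bot.grip_depth)
for n in("top","scene"):
    c=bot.get_calibration(n); print(n,c)
    im,P=cloud(n); np.savez(n,im=im,P=P); cv2.imwrite(f"pics/{n}0.png",im[...,::-1])
    hsv=cv2.cvtColor(im,cv2.COLOR_RGB2HSV)
    for nm,lo,hi in(("orange",(5,120,80),(22,255,255)),("blue",(98,100,60),(125,255,255)),("black",(0,0,0),(180,255,50))):
        m=cv2.inRange(hsv,lo,hi); k,l,st,ce=cv2.connectedComponentsWithStats(m)
        for i in range(1,k):
            if st[i,4]>80:
                Q=P[l==i]; print(nm,st[i],ce[i].round(),np.nanmedian(Q,0).round(3),np.nanmin(Q,0).round(3),np.nanmax(Q,0).round(3))
E
```

```text
{'time_s': np.float64(0.0), 'joint_pos': array([-1.45 ,  0.277, -0.028,  1.268,  0.   ,  1.467]), 'qvel': array([-0.001,  0.001, -0.001, -0.   ,  0.002, -0.001]), 'joint_torque': array([-2.0000e-03, -4.4550e+01,  2.9521e+01,  1.6000e-02, -0.0000e+00,
       -0.0000e+00]), 'tcp_pos': array([ 0.139, -0.609,  0.23 ]), 'eef_rot': array([-0.001,  0.782, -0.624, -0.001]), 'ft_force': array([ 0.353, -1.302,  0.09 ]), 'ft_torque': array([-0.001, -0.011,  0.029]), 'grip_width': np.float64(1.004)}
0.0187
top {'K': array([[498.80269408,   0.        , 284.2804739 ],
       [  0.        , 498.80269408, 208.6329448 ],
       [  0.        ,   0.        ,   1.        ]]), 'k1': -0.12716654898398497, 'xyz': array([0.39997349, 0.01637421, 1.23765902]), 'attitude': array([ 0.04015363, -0.69952645,  0.71193298, -0.04692402])}
orange [ 316  182   44   50 1300] [337. 207.] [ 0.554 -0.127  0.005] [ 0.491 -0.179 -0.005] [ 0.612 -0.073  0.088]
orange [214 208  49  44 957] [243. 226.] [0.511 0.101 0.006] [ 0.447  0.058 -0.005] [0.552 0.175 0.086]
orange [ 409  220   51   51 1333] [433. 244.] [ 0.46  -0.361  0
[... 3212 characters left out ...]
] [0.819 0.162 0.003] [0.888 0.219 0.037]
black [251 216  22  24 258] [262. 228.] [ 0.554 -0.13   0.079] [ 0.478 -0.143 -0.003] [ 0.582 -0.062  0.087]
black [ 521  226   39  194 3564] [547. 356.] [ 1.485  0.314 -0.655] [ 1.47   0.021 -0.755] [ 1.492  1.203 -0.434]
black [158 270  30  18 358] [173. 278.] [ 0.458 -0.359  0.077] [ 0.393 -0.385  0.003] [ 0.48  -0.313  0.089]
black [162 289  41  26 203] [182. 303.] [ 0.491 -0.38   0.02 ] [ 0.462 -0.42  -0.001] [ 0.512 -0.326  0.039]
black [  1 359  60  32 386] [ 27. 378.] [ 0.313 -0.707  0.039] [ 0.305 -0.743  0.017] [ 0.382 -0.631  0.066]
black [ 36 371  36  41 185] [ 58. 393.] [ 0.394 -0.683  0.009] [ 0.374 -0.729 -0.   ] [ 0.408 -0.634  0.019]
```

View pics/top0.png

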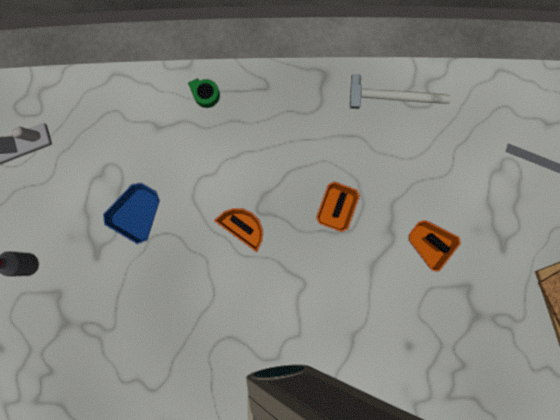

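```bash
cat >> h.py <<'E'
from scipy.optimize import minimize
def trap(o):
    # outline offset outward by o (m); corners in tray frame
    s=.024/.1; k=np.hypot(1,s)
    hw=lambda x:.048-s*(x+.044)+o*k
    a,b=-.044-o,.056+o
    return np.array([[a,hw(a)],[b,hw(b)],[b,-hw(b)],[a,-hw(a)]])
def proj(c,X):
    Rw=rot(c["attitude"]); K=np.array(c["K"],float)
    X=(X-np.array(c["xyz"]))@Rw
    return cv2.projectPoints(X,np.zeros(3),np.zeros(3),K,np.array([c["k1"],0,0,0.]))[0].reshape(-1,2)
def model(p,kind,z=0.):
    L=[(0.,0.),(.007,.04)] if kind=="orange" else [(.007,0.),(.017,.036)]
    c,s=np.cos(p[2]),np.sin(p[2]); M=np.array([[c,s],[-s,c]])
    return np.vstack([np.c_[trap(o)@M+p[:2],np.full(4,h+z)] for o,h in L])
HS={"orange":((4,110,50),(22,255,255)),"blue":((98,90,25),(128,255,255))}
def fit(c,im,kind,xy,z=0.,rng=.1):
    m=cv2.inRange(cv2.cvtColor(im,cv2.COLOR_RGB2HSV),*HS[kind])
    k,l,st,ce=cv2.connectedComponentsWithStats(m)
    u=proj(c,np.array([[xy[0],xy[1],.02+z]]))[0]
    i=min((i for i in range(1,k) if st[i,4]>300),key=lambda i:np.hypot(*(ce[i]-u)))
    S=4
    hull=cv2.convexHull(np.argwhere(l==i)[:,::-1].astype(np.float32))
    f=lambda h,A=np.uint8: cv2.fillConvexPoly(np.zeros((im.shape[0]*S,im.shape[1]*S),np.uint8),np.round((h+.5)*S*16).astype(np.int32),1,shift=4)
    T=f(hull).astype(bool)
    def cost(p):
        h=cv2.convexHull(proj(c,model(p,kind,z)).astype(np.float32)); B=f(h).astype(bool)
        return 1-(T&B).sum()/(T|B).sum()
    best=min(((cost([*xy,a]),a) for a in np.arange(-np.pi,np.pi,.2)))
    rs=[]
    for a in (best[1],best[1]+np.pi):
        r=minimize(cost,[*xy,a],method="Nelder-Mead",options=dict(initial_simplex=np.array([[*xy,a],[xy[0]+.01,xy[1],a],[xy[0],xy[1]+.01,a],[*xy,a+.2]]),xatol=1e-4,fatol=1e-4,maxiter=150))
        rs.append((r.fun,r.x))
    rs.sort(key=lambda r:r[0]); return rs
E
python3 - <<'E'
from h import *
d=np.load("top.npz"); c=bot.get_calibration("top"); im=d["im"].copy()
big=cv2.resize(im,None,fx=4,fy=4,interpolation=cv2.INTER_CUBIC)
for kind,xy in(("orange",(.455,-.355)),("blue",(.545,.373))):
    r=fit(c,im,kind,xy); print(kind,[(round(a,3),b.round(4)) for a,b in r])
    q=proj(c,model(r[0][1],kind)); o=proj(c,np.array([[*r[0][1][:2],0.0]]))[0]
    for h in(q[:4],q[4:]): cv2.polylines(big,[np.int32((h+.5)*4)],True,(0,255,0),1)
    if kind=="orange": A=big[4*200:4*290,4*390:4*480].copy()
    else: B=big[4*170:4*260,4*90:4*180].copy()
cv2.imwrite("pics/fit0.png",np.hstack([A,B])[...,::-1])
E
```

```text
orange [(np.float64(0.053), array([ 0.457 , -0.3595,  0.86  ])), (np.float64(0.238), array([ 0.457 , -0.3571,  4.449 ]))]
blue [(np.float64(0.073), array([ 0.5458,  0.3743, -0.5202])), (np.float64(0.229), array([0.5486, 0.3739, 3.0815]))]
```

View pics/fit0.png

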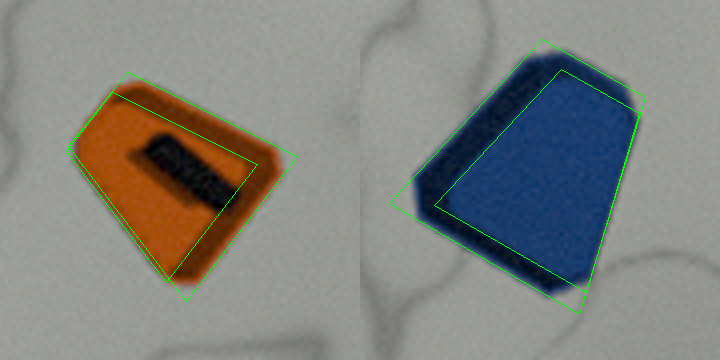

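The top view shows the keystone at about pixel (433,244) with its narrow end up-left. The blue tray is at (136,212) with its narrow end up-right. The half-moon is at (243,226) and the oblong at (337,207). The outline fits agree, apart from the cut corners. Next I'll check the handle itself.

Run:
```python
from h import *
for n in("top","scene"):
    P=np.load(n+".npz")["P"].reshape(-1,3)
    for nm,xy in(("key",(.457,-.3595)),("half",(.508,.105)),("obl",(.551,-.124))):
        Q=P[(np.hypot(*(P[:,:2]-xy).T)<.05)&(P[:,2]>.07)&(P[:,2]<.1)]
        if len(Q)<20: continue
        (cx,cy),(w,h),a=cv2.minAreaRect(Q[:,:2].astype(np.float32))
        e=np.linalg.eigh(np.cov(Q[:,:2].T))[1][:,1]; e=e*np.sign(e[1])
        print(n,nm,len(Q),np.round([cx,cy,w,h],3),Q.mean(0).round(4),"ang",np.arctan2(e[1],e[0]).round(3),np.percentile(Q[:,2],[50,90]).round(3))
s=bot.read_state(); print(rot(s["eef_rot"]).round(3)); print(bot.get_calibration("wrist"))
```

```text
top key 197 [ 0.457 -0.357  0.058  0.018] [ 0.4567 -0.3553  0.0827] ang 0.853 [0.084 0.087]
top half 180 [0.509 0.105 0.06  0.016] [0.5083 0.1048 0.0836] ang 0.931 [0.084 0.087]
top obl 179 [ 0.552 -0.126  0.016  0.06 ] [ 0.5517 -0.1258  0.0838] ang 2.769 [0.084 0.087]
scene key 237 [ 0.456 -0.359  0.059  0.019] [ 0.4578 -0.36    0.0807] ang 0.877 [0.082 0.085]
scene half 137 [0.509 0.105 0.06  0.02 ] [0.5103 0.1026 0.0802] ang 0.901 [0.082 0.085]
scene obl 168 [ 0.553 -0.127  0.017  0.061] [ 0.5545 -0.1288  0.081 ] ang 2.769 [0.082 0.085]
[[ 0.222 -0.975 -0.   ]
 [-0.975 -0.222  0.002]
 [-0.002 -0.    -1.   ]]
{'K': array([[301.4843514 ,   0.        , 278.34982236],
       [  0.        , 301.4843514 , 213.30214919],
       [  0.        ,   0.        ,   1.        ]]), 'k1': 0.008339842325588919, 'xyz': array([ 0.21208334, -0.59312027,  0.37302321]), 'attitude': array([ 0.11598289,  0.77310782, -0.61644845, -0.09404029])}
```

Emit:
drive_tool:
  series:
    - [1, -0.0218, -0.0457, 0, 0, 0, 0]
    - [1, -0.0218, -0.0457, 0, 0, 0, 0]
    - [1, -0.0218, -0.0457, 0, 0, 0, 0]
    - [1, -0.0218, -0.0457, 0, 0, 0, 0]
    - [1, -0.0218, -0.0457, 0, 0, 0, 0]
    - [1, -0.0218, -0.0457, 0, 0, 0, 0]
    - [1, -0.0218, -0.0457, 0, 0, 0, 0]
    - [1, -0.0214, -0.0459, 0, 0, 0, 0]
    - [0.7, 0, 0, 0, 0, 0, -10.3]
    - [0.7, 0, 0, 0, 0, 0, -10.3]
    - [0.7, 0, 0, 0, 0, 0, -10.3]
    - [0.7, 0, 0, 0, 0, 0, -10.3]

```text
time_s: 1.6
tcp_pos: [0.4565, -0.3581, 0.2306]
eef_rot: [-0.0, 0.952, -0.306, -0.001]
ft_force: [-0.3, 0.5, 0.0]
grip_width: 0.698
```

Emit:
drive_tool:
  series:
    - [0.7, 0, 0, 0, 0, 0, -10.3]
    - [0.7, 0, 0, 0, 0, 0, -10.3]
    - [0.7, 0, 0, 0, 0, 0, -10.3]
    - [0.7, 0, 0, 0, 0, 0, -10.3]
    - [0.7, 0, 0, 0, 0, 0, -10.3]
    - [0.7, 0, 0, 0, 0, 0, -10.3]
    - [0.7, 0, 0, 0, 0, 0, -10.3]
    - [0.7, 0, 0, 0, 0, 0, -10.3]
    - [0.7, 0, 0, 0, 0, 0, -10.3]
    - [0.7, 0, 0, 0, 0, 0, -10.3]
    - [0.7, 0, 0, 0, 0, 0, -10.3]
    - [0.7, 0, 0, 0, 0, 0, -10.3]

```text
time_s: 3.1
tcp_pos: [0.4564, -0.3582, 0.2307]
eef_rot: [-0.001, 0.72, 0.694, -0.0]
ft_force: [0.1, 0.4, 0.4]
grip_width: 0.698
```

Emit:
drive_tool:
  series:
    - [0.7, 0, 0, 0, 0, 0, -10.3]
    - [0.7, 0, 0, 0, 0, 0, -10.3]
    - [0.7, 0, 0, 0, 0, 0, -10.3]
    - [0.7, 0, 0, 0, 0, 0, -10.3]
    - [0.7, 0, 0, 0, 0, 0, -10.3]
    - [0.7, 0, 0, 0, 0, 0, 0]
    - [0.7, 0, 0, 0, 0, 0, 0]

```text
time_s: 3.98
tcp_pos: [0.4566, -0.3584, 0.231]
eef_rot: [-0.0, 0.35, 0.937, 0.0]
ft_force: [0.9, 0.5, 0.2]
grip_width: 0.7
```

Run:
```python
from h import *
im,P=cloud("wrist"); cv2.imwrite("pics/w1.png",im[...,::-1]); P=P.reshape(-1,3)
Q=P[(np.hypot(*(P[:,:2]-(.457,-.358)).T)<.045)&(P[:,2]>.065)&(P[:,2]<.1)]
(cx,cy),(w,h),a=cv2.minAreaRect(Q[:,:2].astype(np.float32)); e=np.linalg.eigh(np.cov(Q[:,:2].T))[1][:,1]; e*=np.sign(e[1])
print(len(Q),np.round([cx,cy,w,h],4),Q.mean(0).round(4),np.arctan2(e[1],e[0]))
```

```text
961 [ 0.4544 -0.3579  0.0593  0.0154] [ 0.4532 -0.3595  0.0844] 0.8576088686193907
```

View pics/w1.png

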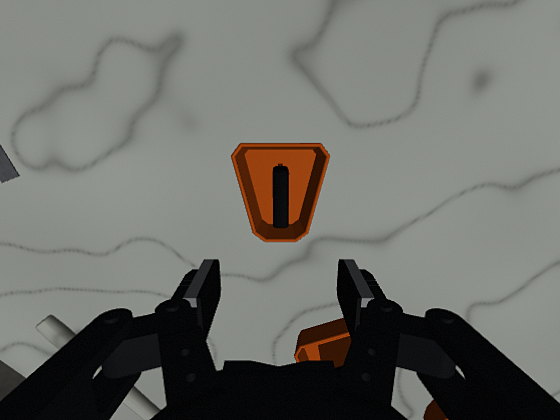

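The wrist view shows the handle centred at (281,196) between the fingers. The wide end is at the top (row 143) and the narrow end at row 240, with nothing in the way.

Emit:
drive_tool:
  series:
    - [0.7, 0, 0, 0.045, 0, 0, 0]
    - [0.7, 0, 0, 0.045, 0, 0, 0]
    - [0.7, 0, 0, 0.045, 0, 0, 0]
    - [0.7, 0, 0, 0.03, 0, 0, 0]
    - [0.7, 0, 0, 0.014, 0, 0, 0]
    - [0, 0, 0, 0, 0, 0, 0]
    - [0, 0, 0, 0, 0, 0, 0]
    - [0, 0, 0, 0, 0, 0, 0]
    - [0, 0, 0, 0, 0, 0, 0]
    - [0, 0, 0, 0, 0, 0, 0]

```text
time_s: 5.28
tcp_pos: [0.4581, -0.3599, 0.0542]
eef_rot: [0.002, 0.349, 0.937, -0.001]
ft_force: [0.3, -0.3, 6.2]
grip_width: 0.171
```

Emit:
drive_tool:
  series:
    - [0, 0, 0, -0.01, 0, 0, 0]
    - [0, 0, 0, -0.02, 0, 0, 0]
    - [0, 0, 0, -0.03, 0, 0, 0]
    - [0, 0, 0, -0.03, 0, 0, 0]
    - [0, 0, 0, -0.03, 0, 0, 0]
    - [0, 0, 0, -0.025, 0, 0, 0]
    - [0, 0, 0, -0.015, 0, 0, 0]
    - [0, 0, 0, 0, 0, 0, 0]

```text
time_s: 6.28
tcp_pos: [0.4571, -0.359, 0.2133]
eef_rot: [0.001, 0.349, 0.937, -0.0]
ft_force: [0.3, 0.3, -2.0]
grip_width: 0.176
```

Emit:
drive_tool:
  series:
    - [0, 0, 0, 0, 0, 0, 5]
    - [0, 0, 0, 0, 0, 0, 9]
    - [0, 0, 0, 0, 0, 0, 10]
    - [0, 0, 0, 0, 0, 0, 10]
    - [0, 0, 0, 0, 0, 0, 10]
    - [0, 0, 0, 0, 0, 0, 10]
    - [0, 0, 0, 0, 0, 0, 10]
    - [0, 0, 0, 0, 0, 0, 9.9]
    - [0, 0, 0, 0, 0, 0, 5]
    - [0, 0, 0, 0, 0, 0, 0]

```text
time_s: 7.52
tcp_pos: [0.456, -0.3578, 0.2106]
eef_rot: [-0.002, 0.865, 0.502, -0.0]
ft_force: [0.9, 0.6, -1.6]
grip_width: 0.177
```

Emit:
drive_tool:
  series:
    - [0, 0.02, -0.005, 0, 0, 0, 0]
    - [0, 0.03, -0.0075, 0, 0, 0, 0]
    - [0, 0.04, -0.01, 0, 0, 0, 0]
    - [0, 0.045, -0.011, 0, 0, 0, 0]
    - [0, 0.045, -0.011, 0, 0, 0, 0]
    - [0, 0.045, -0.011, 0, 0, 0, 0]
    - [0, 0.045, -0.011, 0, 0, 0, 0]
    - [0, 0.045, -0.011, 0, 0, 0, 0]
    - [0, 0.045, -0.011, 0, 0, 0, 0]
    - [0, 0.045, -0.011, 0, 0, 0, 0]
    - [0, 0.045, -0.011, 0, 0, 0, 0]
    - [0, 0.045, -0.011, 0, 0, 0, 0]

```text
time_s: 9.02
tcp_pos: [0.5964, 0.134, 0.2119]
eef_rot: [-0.0, 0.865, 0.503, -0.0]
ft_force: [1.1, 0.0, -1.7]
grip_width: 0.178
```

Emit:
drive_tool:
  series:
    - [0, 0.045, -0.011, 0, 0, 0, 0]
    - [0, 0.045, -0.011, 0, 0, 0, 0]
    - [0, 0.045, -0.011, 0, 0, 0, 0]
    - [0, 0.03, -0.0075, 0, 0, 0, 0]
    - [0, 0.02, -0.005, 0, 0, 0, 0]
    - [0, 0, 0, 0, 0, 0, 0]
    - [0, 0, 0, 0, 0, 0, 0]

```text
time_s: 9.9
tcp_pos: [0.649, 0.3139, 0.2121]
eef_rot: [0.0, 0.865, 0.502, -0.001]
ft_force: [-0.3, -0.1, -1.5]
grip_width: 0.177
```

Run:
```python
from h import *
s=bot.read_state(); print(s["tcp_pos"].round(4),s["eef_rot"].round(4),s["joint_pos"].round(2),s["ft_force"].round(1),s["grip_width"])
c=bot.get_calibration("wrist"); im,P=cloud("wrist"); np.savez("w2",im=im,P=P)
r=fit(c,im,"blue",(.546,.374)); print(r)
q=proj(c,model(r[0][1],"blue"))
v=im.copy()
for h in(q[:4],q[4:]): cv2.polylines(v,[np.int32(h)],True,(0,255,0),1)
cv2.imwrite("pics/w2.png",v[...,::-1])
```

```text
[0.649  0.3139 0.2121] [ 1.000e-04  8.651e-01  5.016e-01 -6.000e-04] [ 0.36  0.46  0.19  1.3  -0.    0.88] [-0.3 -0.1 -1.5] 0.17656147745909143
[(np.float64(0.04775273548334036), array([ 0.54410419,  0.3751237 , -0.52637431])), (np.float64(0.196286098076062), array([0.54337691, 0.37500798, 3.08778889]))]
```

View pics/w2.png

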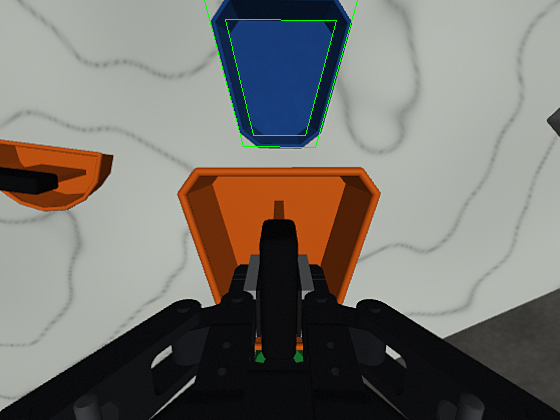

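The blue tray is at the top, with its wide end at row 0 and narrow end at row 148. The held keystone is aligned with it, its wide rim at row 168 and the same way round. Next I'll check from the depth points how the tray sits in the hand.

Run:
```python
from h import *
d=np.load("w2.npz"); im,P=d["im"],d["P"]
s=bot.read_state(); Rt=rot(s["eef_rot"]); T=(P-s["tcp_pos"])@Rt   # tool frame
m=cv2.inRange(cv2.cvtColor(im,cv2.COLOR_RGB2HSV),*HS["orange"])>0
m[:,:150]=0; m[:160]=0
for lo,hi in((195,240),(240,320),(320,365)):
    M=m.copy(); M[:,:lo]=0; M[:,hi:]=0; M[190:]=0
    Q=T[M]; t=Q[:,2]<np.nanpercentile(Q[:,2],40); print(lo,"rim: tool y min",np.nanpercentile(Q[:,1],3).round(4),"tool z top",np.nanpercentile(Q[:,2],10).round(4))
Q=T[m]; print("x extent",np.nanpercentile(Q[:,0],[.5,99.5]).round(4),"floor z",np.nanpercentile(Q[:,2],[95,99]).round(4))
H=T.reshape(-1,3); H=H[(abs(H[:,0])<.012)&(H[:,1]<0)&(H[:,1]>-.06)&(H[:,2]>-.05)&(H[:,2]<-.02)]
print("handle far end y",np.percentile(H[:,1],[1,5]).round(4),"top z",np.percentile(H[:,2],[5,50]).round(4))
E0=np.array([.545,.3747,0])-s["tcp_pos"]; print("to blue in tool",(E0@Rt).round(4),"tool x ang",np.arctan2(Rt[1,0],Rt[0,0]), "want",-.522+np.pi/2)
```

```text
195 rim: tool y min -0.0517 tool z top 0.0129
240 rim: tool y min -0.0517 tool z top 0.0128
320 rim: tool y min -0.0517 tool z top 0.0127
x extent [-0.0514  0.0506] floor z [0.0519 0.0524]
handle far end y [-0.03   -0.0295] top z [-0.0453 -0.0307]
to blue in tool [ 0.0015 -0.1207  0.2123] tool x ang 1.050294462176283 want 1.0487963267948965
```

Emit:
drive_tool:
  series:
    - [0, 0.0005, -0.025, 0, 0, 0, 0]
    - [0, 0.0005, -0.035, 0, 0, 0, 0]
    - [0, 0.0005, -0.035, 0, 0, 0, 0]
    - [0, 0, -0.0255, 0, 0, 0, 0]
    - [0, 0, 0, 0.02, 0, 0, 0]
    - [0, 0, 0, 0.03, 0, 0, 0]
    - [0, 0, 0, 0.03, 0, 0, 0]
    - [0, 0, 0, 0.02, 0, 0, 0]
    - [0, 0, 0, 0.01, 0, 0, 0]
    - [0, 0, 0, 0, 0, 0, 0]
    - [0, 0, 0, 0, 0, 0, 0]

```text
time_s: 11.32
tcp_pos: [0.5467, 0.3762, 0.1037]
eef_rot: [0.0, 0.865, 0.502, 0.001]
ft_force: [-0.3, 0.2, -2.6]
grip_width: 0.175
```

Run:
```python
from h import *
s=bot.read_state(); Rt=rot(s["eef_rot"]); print(s["tcp_pos"].round(4),s["ft_force"].round(1),((np.array([.545,.3747,0])-s["tcp_pos"])@Rt).round(4))
im,P=cloud("wrist"); cv2.imwrite("pics/w3.png",im[...,::-1])
```

```text
[0.5467 0.3762 0.1037] [-0.3  0.2 -2.6] [-0.0024 -0.0008  0.1037]
```

View pics/w3.png

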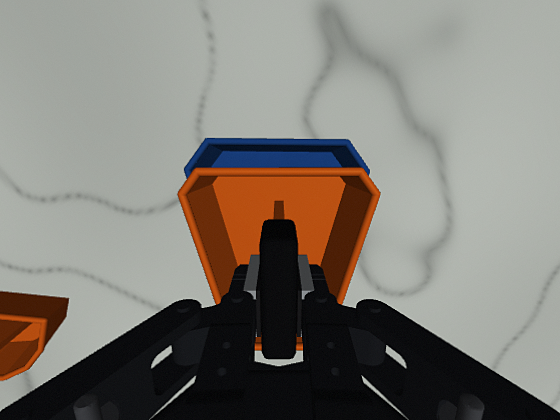

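The orange and blue outlines line up to about 2 mm: centre columns 279.5 against 277.5, which matches the computed −2.4 mm. I'll correct that and lower the tray gently.

Emit:
drive_tool:
  series:
    - [0, -0.002, -0.0008, 0.005, 0, 0, 0]
    - [0, 0, 0, 0.01, 0, 0, 0]
    - [0, 0, 0, 0.01, 0, 0, 0]
    - [0, 0, 0, 0.008, 0, 0, 0]
    - [0, 0, 0, 0.005, 0, 0, 0]
    - [0, 0, 0, 0.003, 0, 0, 0]
    - [0, 0, 0, 0, 0, 0, 0]

```text
time_s: 12.25
tcp_pos: [0.5439, 0.3744, 0.0612]
eef_rot: [-0.0, 0.865, 0.502, -0.0]
ft_force: [-0.1, 0.2, -1.5]
grip_width: 0.177
```

Emit:
drive_tool:
  series:
    - [0, 0, 0, 0.002, 0, 0, 0]
    - [0, 0, 0, 0.002, 0, 0, 0]
    - [0, 0, 0, 0.001, 0, 0, 0]
    - [0, 0, 0, 0, 0, 0, 0]
    - [0, 0, 0, 0, 0, 0, 0]

```text
time_s: 12.88
tcp_pos: [0.5444, 0.3747, 0.0581]
eef_rot: [0.0, 0.865, 0.502, 0.001]
ft_force: [-2.2, -0.3, 6.0]
grip_width: 0.175
```

Emit:
drive_tool:
  series:
    - [0.25, 0, 0, 0, 0, 0, 0]
    - [0.4, 0, 0, 0, 0, 0, 0]
    - [0.6, 0, 0, 0, 0, 0, 0]
    - [0.7, 0, 0, 0, 0, 0, 0]
    - [0.7, 0, 0, 0, 0, 0, 0]
    - [0.7, 0, 0, -0.02, 0, 0, 0]
    - [0.7, 0, 0, -0.04, 0, 0, 0]
    - [0.7, 0, 0, -0.05, 0, 0, 0]
    - [0.7, 0, 0, -0.04, 0, 0, 0]
    - [0.7, 0, 0, 0, 0, 0, 0]
    - [0.7, 0, 0, 0, 0, 0, 0]

```text
time_s: 14.25
tcp_pos: [0.544, 0.3744, 0.2071]
eef_rot: [0.0, 0.865, 0.502, 0.0]
ft_force: [0.3, 0.3, -0.2]
grip_width: 0.705
```

Run:
```python
from h import *
s=bot.read_state(); print(s["tcp_pos"].round(4),s["ft_force"].round(1))
c=bot.get_calibration("wrist"); im,P=cloud("wrist"); cv2.imwrite("pics/w4.png",im[...,::-1])
r=fit(c,im,"orange",(.5445,.3747),z=.004); print("tray fit",r[0])
m=cv2.inRange(cv2.cvtColor(im,cv2.COLOR_RGB2HSV),*HS["orange"])>0
Q=P[m&(np.hypot(P[...,0]-.5445,P[...,1]-.3747)<.09)]
F=Q[Q[:,2]<.02]; A=np.c_[F[:,:2]-F[:,:2].mean(0),np.ones(len(F))]; print("floor plane",np.linalg.lstsq(A,F[:,2],rcond=None)[0].round(4),"max z",np.percentile(Q[:,2],[95,99]).round(4))
P2=P.reshape(-1,3); H=P2[(np.hypot(*(P2[:,:2]-(.5445,.3747)).T)<.05)&(P2[:,2]>.07)&(P2[:,2]<.12)]
(cx,cy),wh,a=cv2.minAreaRect(H[:,:2].astype(np.float32)); e=np.linalg.eigh(np.cov(H[:,:2].T))[1][:,1]
print("handle",round(cx,4),round(cy,4),np.round(wh,3),np.arctan(e[1]/e[0]),"top",np.percentile(H[:,2],[50,95]).round(4))
```

```text
[0.544  0.3744 0.2071] [ 0.3  0.3 -0.2]
tray fit (np.float64(0.04069232949243451), array([ 0.54377067,  0.37442385, -0.51483114]))
floor plane [ 0.0144 -0.0087  0.0085] max z [0.0457 0.0466]
handle 0.5446 0.3744 [0.015 0.06 ] -0.5263659466819264 top [0.089  0.0903]
```

View pics/w4.png

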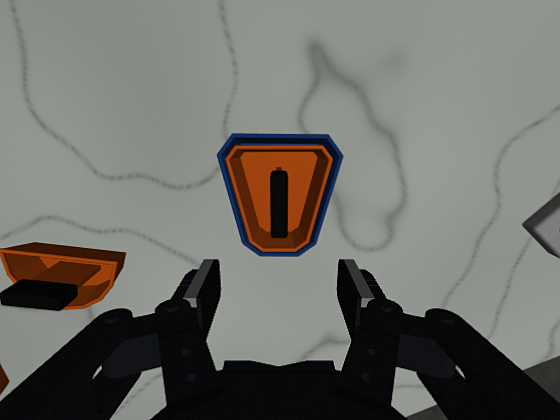

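The orange rim sits inside the blue rim all round, and the gripper is clear. The handle top is at 0.089 m, which is the expected 85 + 4 mm. I'm handing in.

```bash
python3 -c "
from station import bot; print(bot.close_job())"
```

```text
the job is handed in; nothing more can be done
None
```

The keystone tray is nested in the blue tray with wide end over wide end, released, and the job is handed in. I picked it up by its handle, turned it about 79° and lowered it until it made contact at about 6 N. I then opened the gripper and raised it about 150 mm clear, finishing at about 14.3 s of the 38 s allowed.

**Last checks on the keystone:**
- **Position:** the handle centre is at (0.545, 0.374), within about 1 mm of the blue tray's measured origin (0.545, 0.375).
- **Direction:** the long axis is at about −0.52 rad, against −0.52 for the blue tray.
- **Height:** the handle top is at 0.089 m, so the underside is about 4 mm up, which is the nested height.
- **Tilt:** the floor slopes by about 0.017 rad, against a limit of 0.09.
- **Contact:** the force on the gripper is about zero.

**Less certain:**
- My outline model ignored the trays' cut corners, and one wrist view clipped the blue tray. The independent blue measurements still agreed to about 2 mm.
- I did not measure the half-moon and oblong trays again at the end. The keystone was carried over them with a planned clearance of more than 70 mm, and no contact force appeared.

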